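# Oil and seat the knurled filter collar

### The arm

A 6-joint arm with a two-finger parallel gripper is mounted at the origin on the work surface. World frame = base frame: x ahead of the robot, y to its left, z up, the work surface at z = 0. Lengths are in m, angles in rad, forces in N, time in s.
With the tool pointing down it reaches from about 0.3 to 0.875 m from the base axis. Payload 6.4 kg.
Tool frame: the origin (TCP) lies midway between the tips of the shut fingers; the grasp point (between the pads) lies 19 mm behind it; z points along the fingers, y is the direction in which the jaws open and shut (so a half turn about z gives the same grasp; the last joint's range is limited). The gripper opens to 88 mm and grips with 3 to 60 N. Pads are 18 mm wide; open, the fingers measure 123 mm over their backs; the gripper's body (75 mm by 187 mm) begins 45 mm behind the grasp point.
Start: joints at [-0.206, 0.181, 1.607, -0, 1.354, -0.206], TCP at [0.575, 0, 0.239] pointing down, gripper open.
Joint ranges: [-2.99, 2.99], [-0.89, 2.07], [0.3, 2.58], [-1.14, 4.28], [0, 2.63], [-3.12, 3.12]. Speed limits (rad/s): [2.57, 2.57, 3.01, 3.14, 3.14, 3.14].

### API

Orientations are given as [roll, pitch, yaw] about the fixed x, y, z axes, in that order (R = Rz(yaw) Ry(pitch) Rx(roll)).
In Python, from bench import r gives the robot as it stands. The module is installed in compiled form; this text tells all that it offers.
- The arm moves only by the tool drive_tool, never from a script. Its argument "steps" is a list of rows, each a list of 5 numbers: the shift along the tool's x, y, z in m, then the turn about the tool's z in rad, then the closure, from 0 (fully open) to 1 (shut). In form: [[x, y, z, turn, hand], ...]. A call has 1 to 8 rows; each row shifts and turns the commanded pose from where the row before left it, along the tool's axes as they then stand; what a row does not reach is not made up. A row lasts 1/8 s, in which the tool goes at most 62.5 mm and 10.7 degrees, less where a joint would pass 70% of its speed; a pose out of reach is approached as far as the arm can. A call is refused whole if a number of a shift passes 0.0625 or a number of a turn 0.188, either way. A call with a gripper value outside its range is refused whole. The fingers move at their own pace and stop on an object; "force" is the grip in N (left out, the last holds). Time passes only in rows, so rows that do not move let the fingers close. It gives the time, the measured TCP pose, the force and the opening at its end, in the units of the state.
- r.get_obs(): the state, without advancing time (a new reading comes with each control period).
- r.grab_frame(name): name is "scene" or "side" or "wrist"; returns a dict with "img" (480x640x3 uint8, red, green, blue), "z_map" (480x640 float32, m along the optical axis (not along the pixel's ray), 0 where there is no reading), "fx", "fy", "cx", "cy" (pixels), "k1" (the pictures are not rectified: a ray, as slopes to the right and down, at radius r is drawn at 1 + k1 r^2 times it, then the intrinsics apply), "camera_from_world" (4x4, takes a point from world to camera coordinates); the wrist camera has in their place "mount" (4x4, takes a point from camera to tool coordinates, whose origin is the TCP and whose axes are the flange's). Camera axes: x right, y down, z forward; pixel columns grow to the right and rows downward; lengths in m; the calibration is good to about 2 mm. A picture is of the moment at which its call begins: read the wrist's pose just before it.
- r.job_done(): hands the job in, once; it reports no verdict.
The state is a dict: "clock": time; "qpos": joint angles; "joint_vel": joint speeds; "joint_efforts": joint torques, N m; "tool_pos": TCP position; "tool_rot": TCP orientation; "force": force on the tool from outside, world axes, zero at the start; "moment": the same for the moment, N m; "width": opening from 0.0 (shut) to 1.0 (fully open).
Only numpy, scipy, OpenCV 4.12 (cv2) and the standard library are available. Lean on these libraries where they do the work, as an engineer would, in place of code of your own. Each camera call takes 0.05 s, during which the arm holds its last target.

### The job

The filter collar on the studio's fume box has been left sitting up on its hidden pins. First give it a short shot of release oil: press the white nozzle cap of the spray can beside it right down and let it spring back up. Then turn the knurled collar, without pulling it off its spigot and leaving everything else on the bench where it is, until its hidden keyways drop over the pins, push it fully home against its spring, and finish while still holding it pushed home with the gripper.

Things in the scene. Friction and masses are not known exactly. Their poses are not given: they have to be found in the camera images.
- housing: Fume filter box, fixed, grey painted steel, 170 x 170 mm, 70 mm tall, louvres on its front (-x) and a pipe stub 52 mm wide sticking 20 mm out of its back. Origin: centre of its underside, z up. On the centre of its top stand a round boss (74 mm across, 10 mm high) and the upright spigot that the collar sits over.
- seat (a point): Fixed point on the box: centre of the top face of the boss, 80 mm above the bench, on the collar's axis. The collar's underside rests here when it is fully home.
- collar: Loose knurled aluminium sleeve with a closed, meshed top, 54 mm across, 60 mm tall, 0.14 to 0.28 kg, axis (z) upright, sitting over the spigot. Origin: centre of its underside. Inside: three hidden keyways 120 degrees apart. At the start it rests on three hidden radial pins, also 120 degrees apart; aligned to about 0.08 rad, it can drop over them.
- collar_top (a point): Centre of the collar's top face: 74 mm above seat at the start, 60 mm when fully home. The pins' angle is neither seen nor told (nor do any axes tell it): the keyways start 0.4 to 1.4 rad from the pins clockwise from above, or the rest of 120 degrees the other way; either way works.
- seal (a joint): Sprung seal ring hidden in the collar, around the spigot: m pressed down, 0 free, 0.007 with the collar home. Once aligned the collar drops 7 mm freely onto it, then 7 mm more against its spring (4 N rising to 10 N; the collar's own 2 N or so is not enough) until the underside stands on the boss. Let go, it lifts the collar again.
- nozzle_top (a point): Centre of the flat top of the spray can's nozzle cap, 160 mm above the bench. The cap is a white cylinder 26 mm across and 20 mm tall on a fixed aluminium spray can (52 mm across, 134 mm tall, round foot 84 mm across) about 175 mm from the collar's axis, left (+y) of the box; its small black jet points at the collar.
- nozzle (a joint): How far the nozzle cap is pressed down, in m: 0 up, 0.005 fully down. Sprung: 2 N to start, 6 N fully down; it comes back up when let go.
- brayer: Bystander: ink roller, black roller 42 mm across and 100 mm long along its y, dark handle along +x, about 150 mm long overall, 42 mm high, lying on the bench to the right of the box. Origin on the bench, 30 mm from the roller axis towards the handle.
- ink_tin: Bystander: round closed ink tin, 84 mm across, 75 mm tall, standing beyond the box. Origin at the centre of its underside.
- brush_pot: Bystander: white ceramic pot 72 mm across, 85 mm tall, with brushes up to 150 mm high, standing beyond the box. Origin at the centre of its underside.
- palette_knife: Bystander: spatula-like ink knife 200 mm long, lying flat on the bench at the left. Origin near its middle.
Not all that is in view belongs to the job. Leave any blue look-alike of the part that bears nozzle_top alone. Leave any orange look-alike of the collar alone.

How it is judged:
On the way, in this order (a step that is already met when the one before it is completed fails the run):
1. the nozzle cap is pressed right down (at least 4 of its 5 mm) (value of joint nozzle above 0.004 m), for 0.1 s.
2. the nozzle cap is let go and has sprung back up (value of joint nozzle below 0.0012 m), for 0.1 s.
3. the collar's keyways have dropped over the pins (its top less than 70 mm above the seat) (z of collar_top in the frame of seat below 0.07 m), for 0.1 s.
At the end, for the whole second after the job is handed in: Through the last second the collar is pushed home: its top within 2.2 mm of fully home (60 mm above the seat), upright and on the spigot's axis, the seal ring pressed at least 4.5 mm, the gripper still pressing or gripping it with more than 2 N, and the nozzle cap back up (z of collar_top in the frame of seat below 0.0622 m and value of joint seal above 0.0045 m and horizontal distance between collar_top and seat below 0.005 m and angle between collar_top's own z axis and vertical below 0.08 rad and contact force between any of the fingers, the arm and collar above 2 N and value of joint nozzle below 0.0012 m); the arm keeps its last pose, push and grip.
It fails at once if the collar is pulled up off its spigot (more than 12 mm above where it started) (z of collar_top in the frame of seat above 0.086 m).
It fails at once if the brayer is moved by more than 30 mm (distance of brayer from where it was at the start of the episode above 0.03 m).
It fails at once if the ink tin is moved by more than 30 mm (distance of ink_tin from where it was at the start of the episode above 0.03 m).
It fails at once if the brush pot is moved by more than 30 mm (distance of brush_pot from where it was at the start of the episode above 0.03 m).
It fails at once if the palette knife is moved by more than 30 mm (distance of palette_knife from where it was at the start of the episode above 0.03 m).
It also fails if it takes over 64 s, if anything falls off the work surface, if the arm or the gripper's body presses on something with over 40 N, if the wrist force passes 120 N, or if a joint passes its speed limit or range.

## Working session

There is one attempt and no reset: what is moved stays moved. The work goes in short steps, Python scripts to look and compute and a tool call to move; the robot and the scene stay as the last step left them, time stands still between calls to the robot, and variables do not carry over. Pictures are saved under pics/ and viewed, and the job is handed in when it is done.

Besides the shell and the picture viewer there is one more tool, called as name(argument=value, ...) on one line, values as JSON. drive_tool: Moves the arm, as the interface text tells. Its arguments: {"type":"object","properties":{"steps":{"type":"array"},"force":{"type":"number"}},"required":["steps"]}

```bash
mkdir -p pics; cat > h.py <<'E'
import numpy as np, cv2
from bench import r
def K(f): return np.array([[f['fx'],0,f['cx']],[0,f['fy'],f['cy']],[0,0,1]])
def slopes(f,u,v):
    x=(np.asarray(u,float)-f['cx'])/f['fx'];y=(np.asarray(v,float)-f['cy'])/f['fy']
    p=cv2.undistortPoints(np.stack([np.ravel(x),np.ravel(y)],-1)[:,None,:],np.eye(3),np.array([f['k1'],0,0,0,0.]))[:,0]
    return p
def world(f,u,v,T=None):
    p=slopes(f,[u],[v])[0]; z=f['z_map'][int(v),int(u)]
    W=np.linalg.inv(f['camera_from_world']) if T is None else T
    return (W@np.array([p[0]*z,p[1]*z,z,1]))[:3]
def allworld(f,T=None):
    vv,uu=np.mgrid[0:480,0:640]
    p=slopes(f,uu,vv); z=f['z_map'].ravel()
    W=np.linalg.inv(f['camera_from_world']) if T is None else T
    P=(W@np.c_[p[:,0]*z,p[:,1]*z,z,np.ones_like(z)].T).T[:,:3]
    P[z==0]=np.nan
    return P.reshape(480,640,3)
E
python3 - <<'E'
from h import *
import pickle
print(r.get_obs())
for n in ['scene','side','wrist']:
    f=r.grab_frame(n); cv2.imwrite(f'pics/{n}0.png',f['img'][:,:,::-1]); pickle.dump(f,open(f'{n}0.pkl','wb'))
    print(n,{k:v for k,v in f.items() if k not in('img','z_map')})
E
```

```text
{'clock': 0.0, 'qpos': array([-2.06305808e-01,  1.81514807e-01,  1.60794827e+00,  1.55736092e-05,
        1.35377581e+00, -2.06300158e-01]), 'joint_vel': array([-4.28829526e-05, -1.06225283e-03, -8.44148530e-04,  9.75366662e-04,
        3.92196936e-04, -1.17056768e-04]), 'joint_efforts': array([-5.85923790e-04, -4.33866942e+01, -3.41848969e+01,  7.00952648e-02,
        3.87157314e-02, -1.54040990e-04]), 'tool_pos': array([5.74500076e-01, 1.23631057e-04, 2.37853745e-01]), 'tool_rot': array([-3.13998445e+00, -3.52093793e-04,  1.57078703e+00]), 'force': array([-0.31114034, -0.22569534, -0.04875608]), 'moment': array([ 0.05201501, -0.02206784, -0.03761992]), 'width': 1.0031299526115753}
scene {'fx': 606.3566044799203, 'fy': 606.3566044799203, 'cx': 322.50091425540836, 'cy': 240.69392124443496, 'k1': 0.06340656444027114, 'camera_from_world': array([[-0.02663019,  0.99963066, -0.00541912,  0.02002638],
       [ 0.82702572,  0.01898617, -0.56184337, -0.42656505],
       [-0.56153298, -0.01944374, -0.82722588,  1.68806042],
       [ 0.        ,  0.        ,  0.        ,  1.        ]])}
side 
[... 183 characters left out ...]
,  0.02019507, -0.50194881],
       [-0.31191004, -0.53301758, -0.78651407,  0.27432789],
       [ 0.42524653,  0.66194986, -0.61724207,  0.90410439],
       [ 0.        ,  0.        ,  0.        ,  1.        ]])}
wrist {'fx': 393.8853120549722, 'fy': 393.8853120549722, 'cx': 320.1485451093082, 'cy': 245.07690719887486, 'k1': -0.03584000823094466, 'mount': array([[ 3.75017382e-05, -9.62887207e-01, -2.69904102e-01,
         6.93304651e-02],
       [ 9.99999727e-01,  2.35454780e-04, -7.01044060e-04,
        -1.12355611e-03],
       [ 7.38576568e-04, -2.69904002e-01,  9.62886953e-01,
        -1.45896295e-01],
       [ 0.00000000e+00,  0.00000000e+00,  0.00000000e+00,
         1.00000000e+00]])}
```

View pics/scene0.png

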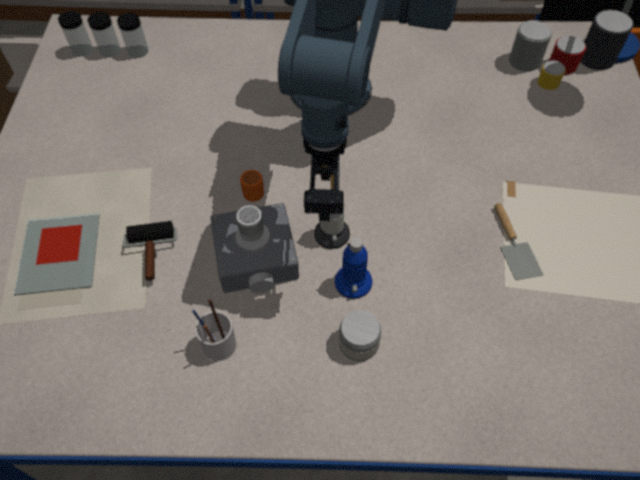

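View pics/side0.png

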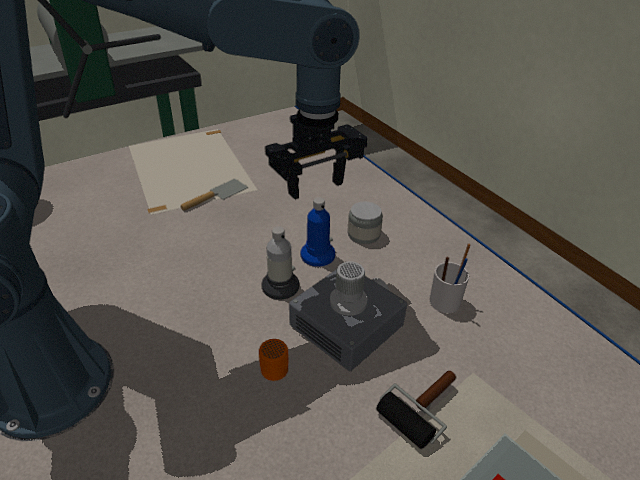

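View pics/wrist0.png

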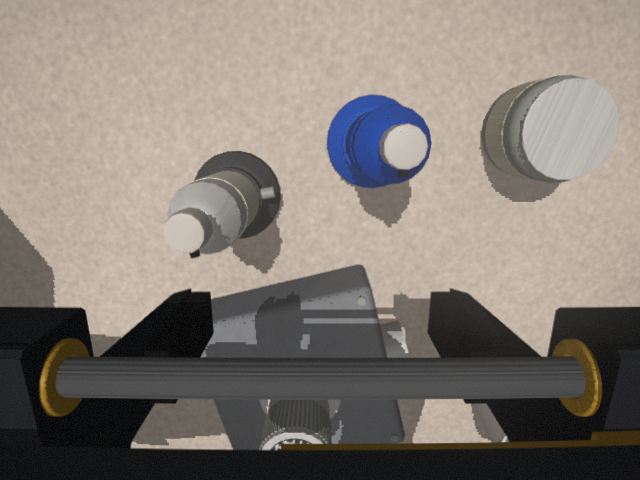

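```bash
cat >> h.py <<'E'
def Twrist(o,f):
    from scipy.spatial.transform import Rotation as R
    T=np.eye(4);T[:3,:3]=R.from_euler('xyz',o['tool_rot']).as_matrix();T[:3,3]=o['tool_pos'];return T@f['mount']
E
python3 - <<'E'
from h import *
import pickle
o=r.get_obs()
np.set_printoptions(precision=4,suppress=True)
F={n:pickle.load(open(n+'0.pkl','rb')) for n in('scene','side','wrist')}
T=Twrist(o,F['wrist'])
for n,u,v in [('side',278,234),('side',349,271),('side',318,204),('side',273,345),('scene',249,214),('wrist',185,230),('wrist',405,147),('scene',252,180),('scene',150,232),('scene',215,325),('scene',360,325)]:
    print(n,u,v,world(F[n],u,v,T if n=='wrist' else None))
# clouds
for n in F:
    P=allworld(F[n],T if n=='wrist' else None)
    for nm,c,z0,z1,rad in [('can',(0.56,0.08),.15,.17,.04),('collar',(0.57,-.1),.145,.165,.04)]:
        pass
    m=(P[...,2]>.145)&(P[...,2]<.166)
    lab,cnt=None,None
    k,lab,st,ce=cv2.connectedComponentsWithStats(m.astype(np.uint8))
    for i in range(1,k):
        if st[i,4]>30:
            Q=P[lab==i]; print(n,ce[i],st[i,4],Q.mean(0),Q.min(0),Q.max(0))
E
```

```text
side 278 234 [0.4872 0.0024 0.1587]
side 349 271 [ 0.5513 -0.1579  0.1538]
side 318 204 [0.6141 0.0549 0.1569]
side 273 345 [ 0.3797 -0.1733  0.0635]
scene 249 214 [ 0.5556 -0.1563  0.1514]
wrist 185 230 [0.4941 0.016  0.1606]
wrist 405 147 [0.6204 0.0631 0.159 ]
scene 252 180 [ 0.3882 -0.1748  0.0597]
scene 150 232 [ 0.5261 -0.3937  0.0366]
scene 215 325 [ 0.7503 -0.2201  0.0305]
scene 360 325 [0.7639 0.0747 0.0717]
scene [248.5806 215.9548] 465 [ 0.5611 -0.1565  0.1523] [ 0.5312 -0.184   0.1453] [ 0.587  -0.1308  0.1583]
scene [355.4221 243.6623] 154 [0.6273 0.063  0.1557] [0.6102 0.0483 0.1451] [0.6382 0.0765 0.1626]
side [537.135   39.8259] 1126 [2.1154 0.697  0.1553] [2.0945 0.1712 0.145 ] [2.1355 1.4749 0.166 ]
side [31.4  16.18] 50 [0.2598 2.1255 0.1552] [0.2335 2.1112 0.1456] [0.2841 2.1458 0.1659]
side [148.7472  45.4436] 2049 [0.6152 1.3354 0.1598] [0.4308 1.2046 0.1451] [0.7996 1.5899 0.166 ]
side [48.1712 63.1899] 1069 [0.2346 1.3379 0.1598] [0.168  1.0583 0.1454] [0.3042 1.6568 0.1658]
side [95.9641 73.4132] 167 [0.3675 1.136  0.155 ] [0.3143 1.1243 0.1451] [0.4186 1.1493 0.1658]
side [318.4435 202.6371] 124 [0.6184 0.06   0.156 ] [0.6072 0.0473 0.1451] [0.6338 0.0769 0.1645]
side [277.8085 232.2482] 141 [0.4907 0.01   0.1568] [ 0.4795 -0.0033  0.1454] [0.5054 0.0267 0.163 ]
side [350.1029 271.835 ] 515 [ 0.5521 -0.1604  0.1535] [ 0.5275 -0.1845  0.1451] [ 0.5812 -0.131   0.1584]
side [ 35.4471 347.034 ] 794 [ 0.0176 -0.0568  0.1556] [-0.0401 -0.0732  0.1451] [0.0703 0.0013 0.1659]
wrist [402.9474 147.1956] 1881 [0.6193 0.0629 0.1589] [0.6076 0.0462 0.1451] [0.6333 0.076  0.1621]
wrist [187.4168 231.4617] 1737 [0.4947 0.0145 0.1583] [ 0.4806 -0.0033  0.145 ] [0.5055 0.0266 0.1626]
wrist [292.1839 435.7404] 1256 [ 0.5532 -0.1374  0.1517] [ 0.5283 -0.1514  0.145 ] [ 0.5805 -0.1296  0.1563]
```

```bash
python3 - <<'E'
import cv2
for n,(x0,y0,x1,y1) in {'side':(240,190,420,370),'scene':(200,160,400,310),'wrist':(130,130,450,460)}.items():
    a=cv2.imread(f'pics/{n}0.png')[y0:y1,x0:x1]; s=min(800/a.shape[1],600/a.shape[0])
    cv2.imwrite(f'pics/{n}0c.png',cv2.resize(a,None,fx=s,fy=s,interpolation=cv2.INTER_CUBIC))
E
```

```text
(no output)
```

View pics/side0c.png

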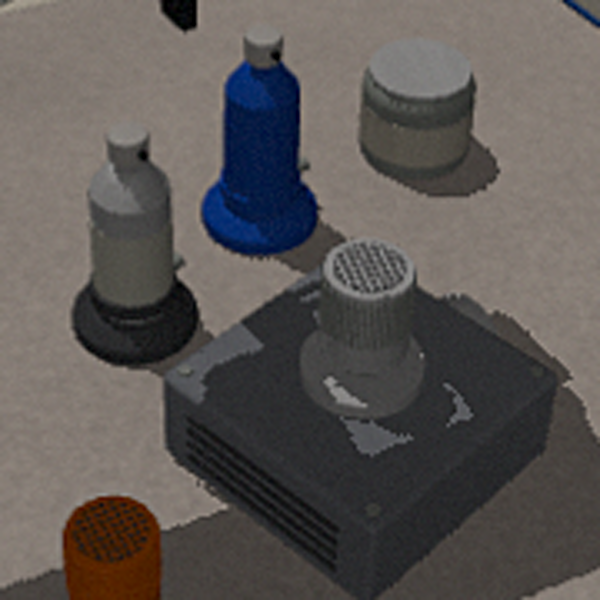

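View pics/scene0c.png

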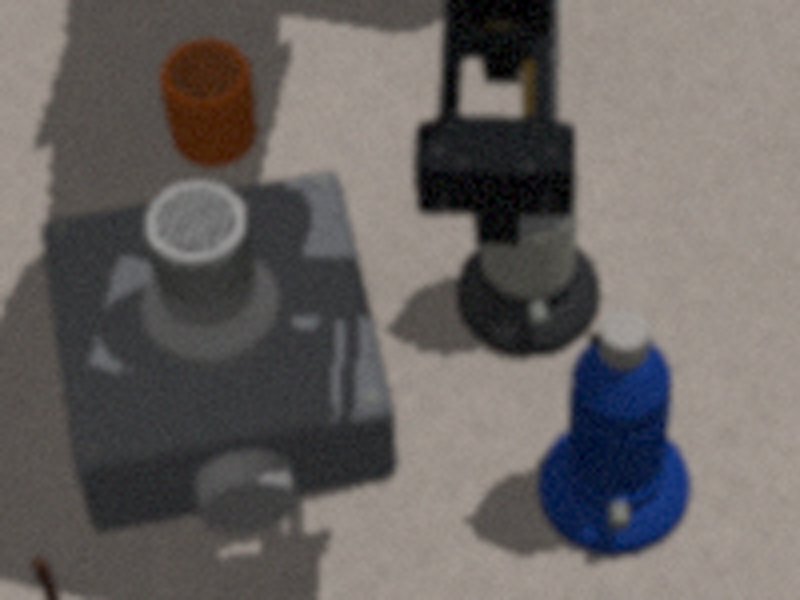

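View pics/wrist0c.png

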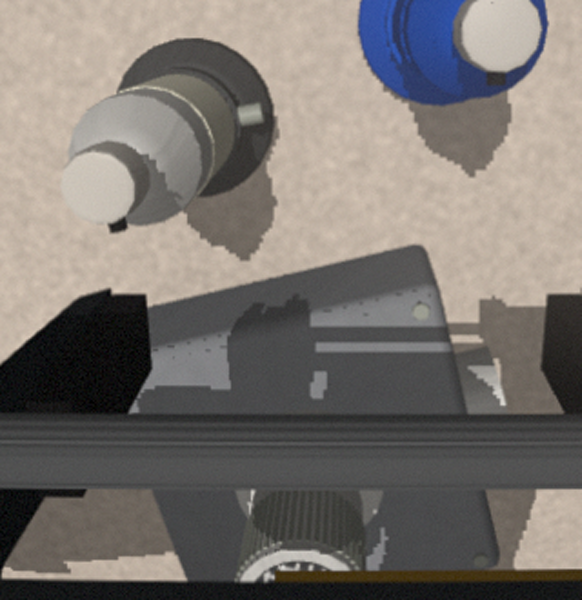

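drive_tool(steps=[[0.006, -0.041, 0, 0, 1], [0.006, -0.041, 0, 0, 1], [0, 0, 0.03, 0, 1], [0, 0, 0.025, 0, 1], [0, 0, 0, 0, 1], [0, 0, 0, 0, 1]], force=20)

```text
clock: 0.9
tool_pos: [0.4935, 0.0119, 0.1845]
tool_rot: [3.141, 0.0, 1.571]
force: [-0.4, 0.0, 0.0]
width: 0.343
```

drive_tool(steps=[[0, 0, 0, 0, 1], [0, 0, 0, 0, 1], [0, 0, 0, 0, 1], [0, 0, 0, 0, 1]])

```text
clock: 1.4
tool_pos: [0.4931, 0.012, 0.1839]
tool_rot: [3.141, -0.0, 1.571]
force: [0.8, -0.2, -0.2]
width: 0.002
```

```bash
python3 - <<'E'
from h import *
for n in ['side','wrist']:
    f=r.grab_frame(n); a=f['img'][:,:,::-1]; cv2.imwrite(f'pics/{n}1.png',a)
    if n=='side':
        a=a[170:320,220:420]; cv2.imwrite('pics/side1c.png',cv2.resize(a,None,fx=4,fy=4,interpolation=cv2.INTER_CUBIC))
o=r.get_obs();print(o['tool_pos'],o['width'])
E
```

```text
[0.49301266 0.01201189 0.18374519] 0.004562626545285937
```

View pics/side1c.png

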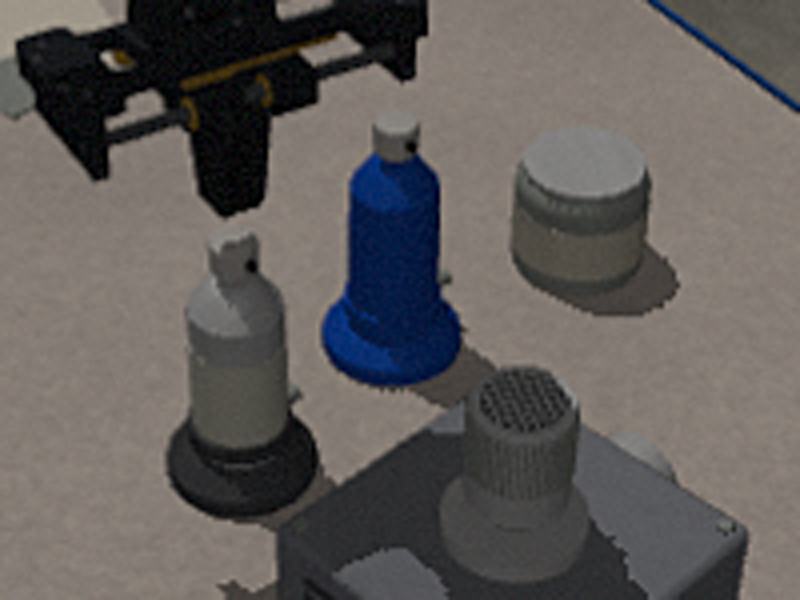

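View pics/wrist1.png

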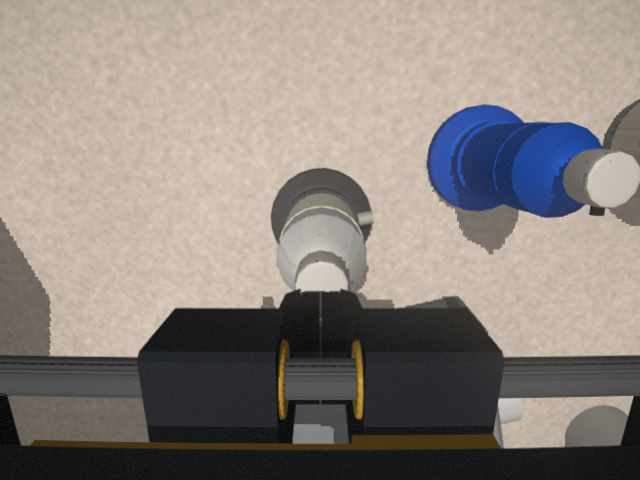

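The side crop shows the shut fingertips at about (230,213), directly above the aluminium can's white cap at (235,240). The wrist view centres the cap on the fingers at column 321. I'll press now.

drive_tool(steps=[[0, 0, 0.02, 0, 1], [0, 0, 0.004, 0, 1], [0, 0, 0.003, 0, 1], [0, 0, 0.002, 0, 1], [0, 0, 0.001, 0, 1], [0, 0, 0, 0, 1]])

```text
clock: 2.25
tool_pos: [0.4928, 0.012, 0.1553]
tool_rot: [-3.141, 0.0, 1.571]
force: [-8.3, 0.7, 12.4]
width: 0.005
```

drive_tool(steps=[[0, 0, 0.001, 0, 1], [0, 0, 0, 0, 1], [0, 0, 0, 0, 1]])

```text
clock: 2.62
tool_pos: [0.4929, 0.0121, 0.1552]
tool_rot: [-3.141, 0.0, 1.571]
force: [-11.2, 1.2, 20.9]
width: 0.005
```

```bash
python3 - <<'E'
from h import *
f=r.grab_frame('side'); a=f['img'][:,:,::-1]
a=a[170:320,220:420]; cv2.imwrite('pics/side2c.png',cv2.resize(a,None,fx=4,fy=4,interpolation=cv2.INTER_CUBIC))
o=r.get_obs();print(o['tool_pos'],o['force'])
E
```

```text
[0.49288826 0.01203983 0.1552101 ] [-11.44722093   1.10783626  21.26848416]
```

View pics/side2c.png

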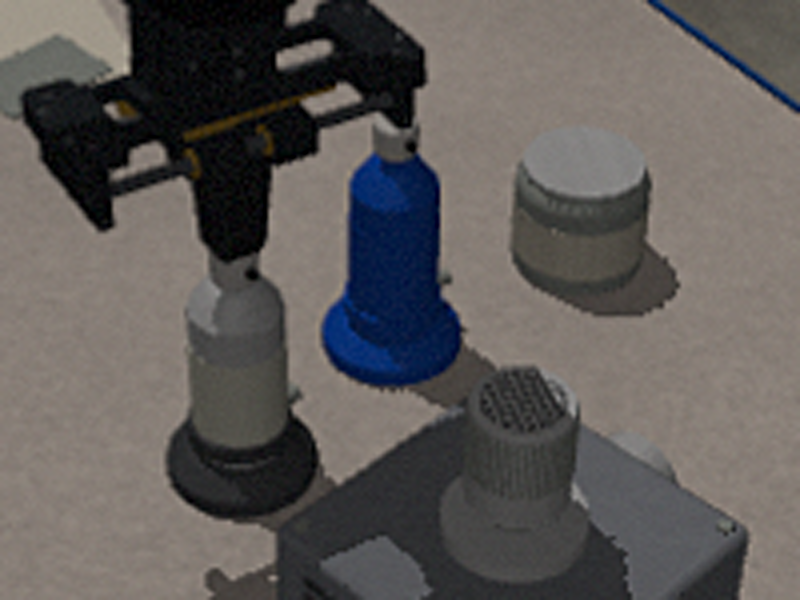

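The side crop shows the cap's jet lower by 8 crop pixels. Another 1 mm of command raised the force to 21 N with no further travel, so the cap has bottomed. I'll release and go over the collar.

drive_tool(steps=[[0, 0, -0.05, 0, 1], [0, 0, -0.03, 0, 0.6], [0, 0, 0, 0, 0], [-0.06, 0.02, 0, 0, 0], [-0.06, 0.021, 0, 0, 0], [-0.05, 0.0205, 0, 0, 0], [0, 0, 0, 0, 0]])

```text
clock: 3.55
tool_pos: [0.554, -0.1595, 0.2305]
tool_rot: [-3.14, -0.0, 1.567]
force: [0.3, 0.7, 0.6]
width: 0.663
```

```bash
python3 - <<'E'
from h import *
import pickle
np.set_printoptions(precision=4,suppress=True)
o=r.get_obs();print(o['tool_pos'],o['force'],o['tool_rot'],o['width'],o['qpos'])
for n in ['side','wrist']:
    f=r.grab_frame(n); a=f['img'][:,:,::-1]; cv2.imwrite(f'pics/{n}3.png',a)
    P=allworld(f,Twrist(o,f) if n=='wrist' else None)
    for c,nm in [((.493,.012),'cap'),((.5545,-.158),'collar')]:
        d=np.hypot(P[...,0]-c[0],P[...,1]-c[1]); m=(d<.035)&(P[...,2]>.148)&(P[...,2]<.166)
        Q=P[m]
        if len(Q)>20:
            print(n,nm,len(Q),Q.min(0),Q.max(0),(Q.min(0)+Q.max(0))/2)
            e,_=cv2.minEnclosingCircle(Q[:,:2].astype(np.float32)),0; print(e)
E
```

```text
[ 0.554  -0.1595  0.2305] [0.2679 0.6807 0.6361] [-3.1398 -0.0004  1.5665] 0.6625891460483425 [-0.4859  0.1925  1.6103 -0.0005  1.3405 -0.4815]
side cap 128 [ 0.4795 -0.0012  0.1482] [0.5042 0.0274 0.1641] [0.4919 0.0131 0.1562]
((0.4943225383758545, 0.01292476337403059), 0.014928417280316353)
side collar 479 [ 0.5283 -0.1838  0.1481] [ 0.5808 -0.1303  0.1582] [ 0.5545 -0.157   0.1531]
((0.5545969009399414, -0.15662741661071777), 0.028270157054066658)
wrist collar 5996 [ 0.5284 -0.1864  0.148 ] [ 0.5821 -0.133   0.157 ] [ 0.5552 -0.1597  0.1525]
((0.5553958415985107, -0.16024796664714813), 0.027509264647960663)
```

View pics/wrist3.png

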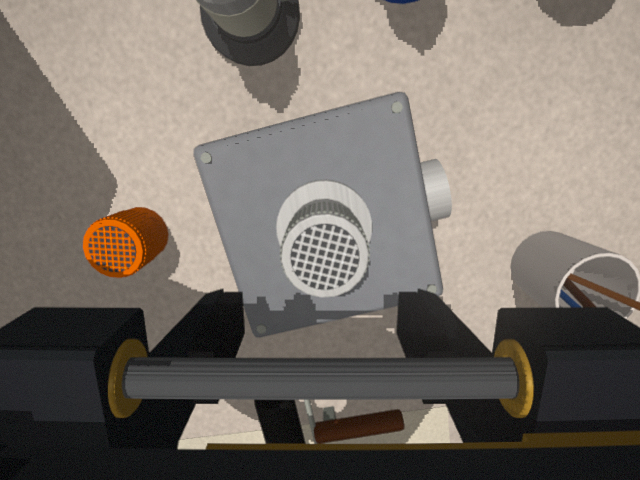

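View pics/side3.png

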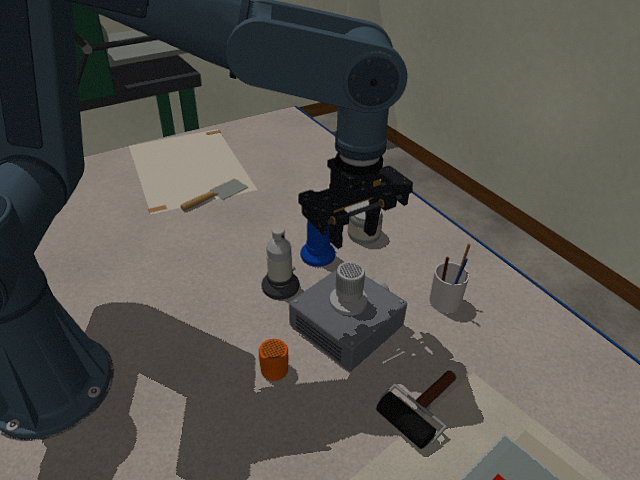

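The wrist view centres the collar top at (325,255) between the fingers, and the side view shows the cap back up. I'll wait for the jaws to open, then descend.

drive_tool(steps=[[0, 0, 0, 0, 0], [0, 0, 0, 0, 0], [0, 0, 0.03, 0, 0], [0, 0, 0, 0, 0]])

```text
clock: 4.15
tool_pos: [0.5524, -0.1547, 0.2008]
tool_rot: [-3.138, -0.002, 1.572]
force: [-0.1, -0.3, 1.1]
width: 1.002
```

```bash
python3 - <<'E'
from h import *
np.set_printoptions(precision=4,suppress=True)
o=r.get_obs();print(o['tool_pos'],o['force'],o['tool_rot'],o['width'],o['qpos'])
for n in ['wrist','scene']:
    f=r.grab_frame(n); a=f['img'][:,:,::-1]; cv2.imwrite(f'pics/{n}4.png',a)
    P=allworld(f,Twrist(o,f) if n=='wrist' else None)
    for c,nm in [((.493,.012),'cap'),((.5545,-.158),'collar')]:
        d=np.hypot(P[...,0]-c[0],P[...,1]-c[1]); m=(d<.035)&(P[...,2]>.148)&(P[...,2]<.166)
        Q=P[m]
        if len(Q)>20:
            print(n,nm,len(Q),(Q.min(0)+Q.max(0))/2,cv2.minEnclosingCircle(Q[:,:2].astype(np.float32)))
E
```

```text
[ 0.5524 -0.1547  0.2008] [-0.1452 -0.2945  1.1367] [-3.1377 -0.002   1.5719] 1.001771774011422 [-0.4799  0.2169  1.644   0.      1.2851 -0.481 ]
wrist collar 7562 [ 0.5547 -0.1568  0.1526] ((0.5546421408653259, -0.15778696537017822), 0.027419311925768852)
scene cap 124 [0.4965 0.012  0.155 ] ((0.496504008769989, 0.012214661575853825), 0.015136386267840862)
scene collar 185 [ 0.5621 -0.1566  0.1535] ((0.5607690811157227, -0.15503010153770447), 0.027696028351783752)
```

View pics/wrist4.png

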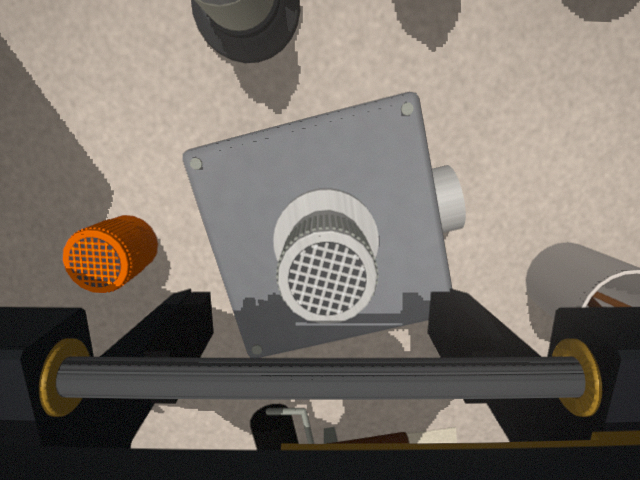

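drive_tool(steps=[[0, 0, 0.03, 0, 0], [0, 0, 0, 0, 0], [0, 0, 0, 0, 0], [0, 0, 0, 0, 0]])

```text
clock: 4.75
tool_pos: [0.5547, -0.1566, 0.1743]
tool_rot: [3.14, 0.001, 1.571]
force: [0.0, 0.1, 0.5]
width: 1.0
```

drive_tool(steps=[[-0.001, 0, 0.03, 0, 0], [0, 0, 0.027, 0, 0], [0, 0, 0, 0, 0], [0, 0, 0, 0, 0], [0, 0, 0, 0, 0]])

```text
clock: 5.38
tool_pos: [0.555, -0.1578, 0.1174]
tool_rot: [3.139, 0.001, 1.571]
force: [0.1, -0.2, 0.7]
width: 1.0
```

drive_tool(steps=[[0, 0, 0, 0, 1], [0, 0, 0, 0, 1], [0, 0, 0, 0, 1], [0, 0, 0, 0, 1], [0, 0, 0, 0, 1]], force=30)

```text
clock: 6.0
tool_pos: [0.5542, -0.1574, 0.1159]
tool_rot: [3.141, 0.0, 1.571]
force: [1.2, -0.1, 1.8]
width: 0.59
```

drive_tool(steps=[[0, 0, 0.001, 0, 1], [0, 0, 0, -0.04, 1], [0, 0, 0, -0.04, 1], [0, 0, 0, -0.04, 1], [0, 0, 0, 0, 1]])

```text
clock: 6.62
tool_pos: [0.5544, -0.1573, 0.1158]
tool_rot: [3.141, 0.0, 1.691]
force: [-0.6, 1.1, 7.3]
width: 0.596
```

```bash
python3 - <<'E'
from h import *
o=r.get_obs()
f=r.grab_frame('wrist'); cv2.imwrite('pics/wrist5.png',f['img'][:,:,::-1])
print(o)
E
```

```text
{'clock': 6.625, 'qpos': array([-4.82449422e-01,  3.21562745e-01,  1.70190007e+00,  2.04587173e-04,
        1.11712942e+00, -6.03135480e-01]), 'joint_vel': array([ 0.00089558,  0.00213499, -0.00022034,  0.00059165,  0.00034561,
        0.01180585]), 'joint_efforts': array([ -0.63797018, -42.5132668 , -27.99752533,  -0.14253125,
        -0.46028741,  -0.15645486]), 'tool_pos': array([ 0.55438668, -0.15730529,  0.11575211]), 'tool_rot': array([3.14066439e+00, 4.15940567e-04, 1.69139262e+00]), 'force': array([-0.59438779,  1.09180017,  7.26438249]), 'moment': array([0.29038652, 0.23547632, 0.04004393]), 'width': 0.5962149138824345}
```

View pics/wrist5.png

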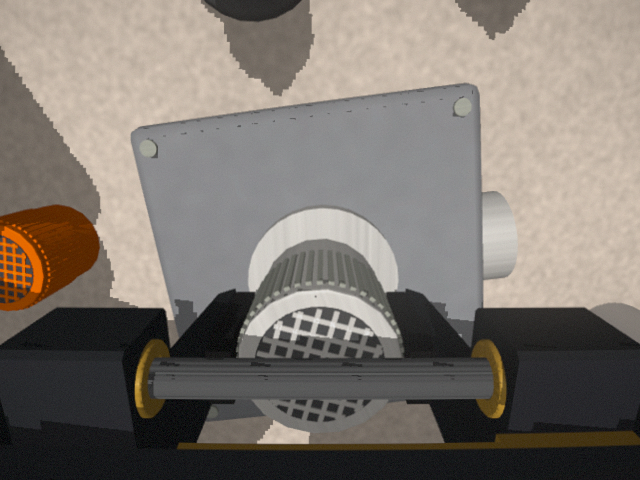

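The collar fills the gap between the fingers at (320,360), and its mesh turns with the gripper. I'll keep turning counter-clockwise in small increments under a light push.

drive_tool(steps=[[0, 0, 0, -0.04, 1], [0, 0, 0, -0.04, 1], [0, 0, 0, -0.04, 1], [0, 0, 0, -0.04, 1], [0, 0, 0, 0, 1]])

```text
clock: 7.3
tool_pos: [0.5543, -0.1573, 0.1157]
tool_rot: [3.141, 0.0, 1.851]
force: [-0.9, 1.4, 7.0]
width: 0.591
```

drive_tool(steps=[[0, 0, 0, -0.03, 1], [0, 0, 0, -0.03, 1], [0, 0, 0, -0.03, 1], [0, 0, 0, 0, 1]])

```text
clock: 7.8
tool_pos: [0.5543, -0.1574, 0.1157]
tool_rot: [3.141, 0.001, 1.941]
force: [-1.6, 1.0, 7.2]
width: 0.594
```

drive_tool(steps=[[0, 0, 0, -0.03, 1], [0, 0, 0, -0.03, 1], [0, 0, 0, -0.03, 1], [0, 0, 0, 0, 1]])

```text
clock: 8.3
tool_pos: [0.5544, -0.1574, 0.1157]
tool_rot: [3.141, 0.001, 2.031]
force: [-1.5, 0.4, 6.9]
width: 0.592
```

Turned 0.46 rad so far. Still on the pins.

drive_tool(steps=[[0, 0, 0, -0.03, 1], [0, 0, 0, -0.03, 1], [0, 0, 0, -0.03, 1], [0, 0, 0, 0, 1]])

```text
clock: 8.8
tool_pos: [0.5543, -0.1574, 0.1157]
tool_rot: [3.141, 0.001, 2.121]
force: [-0.8, 1.1, 7.5]
width: 0.593
```

drive_tool(steps=[[0, 0, 0, -0.03, 1], [0, 0, 0, -0.03, 1], [0, 0, 0, -0.03, 1], [0, 0, 0, 0, 1]])

```text
clock: 9.3
tool_pos: [0.5541, -0.1574, 0.1156]
tool_rot: [-3.142, 0.001, 2.211]
force: [-2.3, 0.2, 5.9]
width: 0.597
```

drive_tool(steps=[[0, 0, 0, -0.03, 1], [0, 0, 0, -0.03, 1], [0, 0, 0, -0.03, 1], [0, 0, 0, 0, 1]])

```text
clock: 9.8
tool_pos: [0.5541, -0.1576, 0.1151]
tool_rot: [-3.142, 0.001, 2.301]
force: [-1.7, -1.0, 4.8]
width: 0.596
```

drive_tool(steps=[[0, 0, 0, -0.03, 1], [0, 0, 0, -0.03, 1], [0, 0, 0, -0.03, 1], [0, 0, 0, 0, 1]])

```text
clock: 10.3
tool_pos: [0.5538, -0.1572, 0.1143]
tool_rot: [-3.142, -0.0, 2.391]
force: [1.2, -1.0, -0.7]
width: 0.592
```

The force fell to about −1 N and z dropped, so the keyways look aligned. I'll push down.

drive_tool(steps=[[0, 0, 0.002, 0, 1], [0, 0, 0.002, 0, 1], [0, 0, 0, 0, 1]])

```text
clock: 10.68
tool_pos: [0.5544, -0.1573, 0.1105]
tool_rot: [3.141, 0.001, 2.391]
force: [4.6, -3.1, -3.0]
width: 0.592
```

drive_tool(steps=[[0, 0, 0.002, 0, 1], [0, 0, 0.002, 0, 1], [0, 0, 0, 0, 1], [0, 0, 0, 0, 1]])

```text
clock: 11.18
tool_pos: [0.5546, -0.1575, 0.1072]
tool_rot: [3.141, 0.001, 2.391]
force: [5.7, -0.6, 2.5]
width: 0.592
```

drive_tool(steps=[[0, 0, 0.002, 0, 1], [0, 0, 0.002, 0, 1], [0, 0, 0, 0, 1], [0, 0, 0, 0, 1]])

```text
clock: 11.68
tool_pos: [0.5546, -0.1575, 0.1036]
tool_rot: [3.141, 0.002, 2.391]
force: [4.5, -2.1, 6.7]
width: 0.593
```

drive_tool(steps=[[0, 0, 0.002, 0, 1], [0, 0, 0.001, 0, 1], [0, 0, 0, 0, 1], [0, 0, 0, 0, 1]], force=40)

```text
clock: 12.18
tool_pos: [0.5548, -0.1576, 0.102]
tool_rot: [3.141, 0.002, 2.391]
force: [1.2, 1.5, 15.9]
width: 0.591
```

drive_tool(steps=[[0, 0, 0.001, 0, 1], [0, 0, 0, 0, 1], [0, 0, 0, 0, 1]])

```text
clock: 12.55
tool_pos: [0.5549, -0.1576, 0.1019]
tool_rot: [3.141, 0.002, 2.391]
force: [-2.5, 1.4, 22.4]
width: 0.585
```

```bash
python3 - <<'E'
from h import *
np.set_printoptions(precision=4,suppress=True)
o=r.get_obs();print(o['tool_pos'],o['force'],o['moment'],o['tool_rot'],o['width'])
for n in ['side','wrist']:
    f=r.grab_frame(n); a=f['img'][:,:,::-1]; cv2.imwrite(f'pics/{n}6.png',a)
    if n=='side': cv2.imwrite('pics/side6c.png',cv2.resize(a[170:350,240:440],None,fx=3.3,fy=3.3,interpolation=cv2.INTER_CUBIC))
    P=allworld(f,Twrist(o,f) if n=='wrist' else None)
    d=np.hypot(P[...,0]-.5545,P[...,1]+.158); m=(d<.022)&(P[...,2]>.13)&(P[...,2]<.156)
    print(n,m.sum(),np.percentile(P[m][:,2],[10,50,75,90]) if m.sum() else 0)
E
```

```text
[ 0.5549 -0.1576  0.1019] [-2.4998  1.4129 22.4199] [0.0952 0.7722 0.1247] [3.1414 0.0023 2.3914] 0.5854813766391829
side 0 0
wrist 7896 [0.1397 0.1405 0.141  0.1414]
```

View pics/side6c.png

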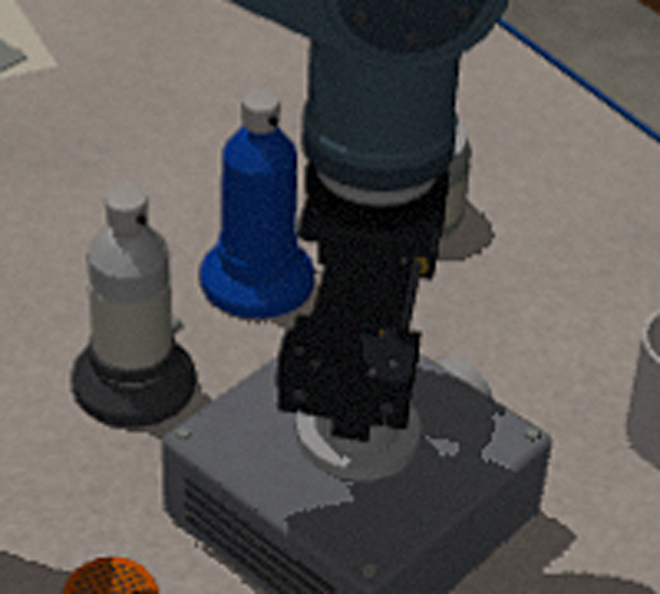

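View pics/wrist6.png

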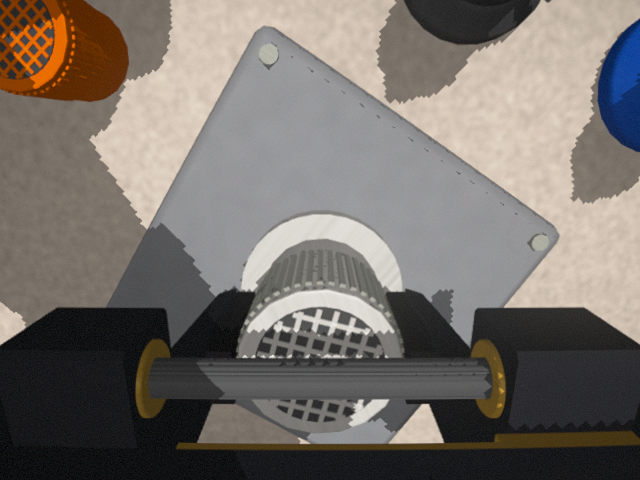

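The wrist depth puts the collar top at z ≈ 0.1405 m, with 0.140 m expected when home. Travel is 13.9 mm, and a further push gives only force. The side crop shows the nozzle cap up at (127,205). I'll hand in while holding.

```bash
python3 - <<'E'
from h import *
print(r.job_done()); o=r.get_obs(); print(o['clock'],o['tool_pos'],o['force'],o['width'])
E
```

```text
the job is handed in; nothing more can be done
None
the job is handed in; nothing more can be done
```

I pressed the aluminium can's nozzle cap right down, turned the collar onto its pins, pushed it home, and handed the job in at about 12.7 s still gripping it. No verdict was reported.

- **Nozzle:** the cap bottomed, with force rising to 21 N and no further travel. The later side views show it back up.
- **Collar turn:** I gripped the collar and turned it about 0.8 rad counter-clockwise from above under a push of about 7 N. The push then fell to about zero and the collar dropped over the pins.
- **Pushed home:** the tool travelled 13.9 mm down, with 14 mm expected. The wrist camera put the collar top at 0.1405 m, with 0.140 m expected.
- **Final hold:** the last reading was about 22 N of push, with the grip set to 40 N. A further millimetre of command added force but no travel.
- **Disagreements:** the scene camera's depth put the collar 5–8 mm further out in x than the side and wrist cameras. I used the side and wrist values, and the grasp went on cleanly. The can stood about 181 mm from the collar's axis by my measurement, against the "about 175 mm" given.
- **Checks not made:** I did not check the seal's compression directly; I inferred it from the collar's height and the push. Nor did I re-measure the bystanders at the end. The arm did not touch any of them in the views I took.

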